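# Set up the coil test bench

## Robot

A 6-joint arm with a two-finger parallel gripper is mounted at the origin on the work surface. World frame = base frame: x ahead of the robot, y to its left, z up, the work surface at z = 0. Lengths are in mm, angles in rad, forces in N, time in s.
With the tool pointing down it reaches from about 275 to 750 mm from the base axis. Payload 10.2 kg.
Tool frame: the origin (TCP) lies where the fingers leave the gripper's body, on its centre line; the fingertips stand 73 mm ahead of it and the grasp point (between the pads) lies 54 mm ahead of it; z points along the fingers, y is the line along which they close (so a half turn about z gives the same grasp; the last joint's range is limited). The gripper opens to 85 mm and grips with 20 to 120 N. Pads are 22 mm wide; open, the fingers measure 114 mm over their backs; the gripper's body (76 mm by 85 mm) begins 54 mm behind the grasp point. The pads swing forward as they close: fully open they stand 13 mm farther back than shut.
Start: joints at [0.999, 0.313, 1.498, -0, 1.331, -0.223], TCP at [179.443, 493.388, 303.894] pointing down, gripper open.
Joint ranges: [-2.94, 2.94], [-0.97, 2.17], [0.19, 2.56], [-1.23, 4.37], [0.02, 3.11], [-2.88, 2.88]. Speed limits (rad/s): [2.39, 2.39, 3.01, 3.14, 3.14, 3.14].

## Interface

Orientations are given as a unit quaternion [w, x, y, z].
In Python, from rig import ctrl gives the robot as it stands.
- The arm moves only by the shell command python3 -m creep 'ROWS' [OPENING] [FORCE]. ROWS is JSON, a list that holds one entry, the list of rows, each a list of 6 numbers: the shift along the world's x, y, z in units of 25 mm (1.0 is 25 mm), then the turn, a rotation vector about the world's x, y, z in units of 5 degrees (1.0 is 5 degrees). In form: [[[x, y, z, ax, ay, az], ...]]. A call has 1 to 20 rows; each row is the pose to reach, as a shift and turn from the pose commanded when the call began; what a row does not reach only later rows make up. A row lasts 1/12 s, in which the tool goes at most 41.7 mm and 7.16 degrees, less where a joint would pass 70% of its speed; a pose out of reach is approached as far as the arm can. A call with a gripper value outside its range is refused whole. OPENING is the finger opening in mm, from 0 to 85.4, set as the call begins (- or left out, the last holds). The fingers move at their own pace and stop on an object; FORCE is the grip in N (left out, the last holds). Time passes only in rows, so rows that repeat a pose let the fingers close. It gives the time, the measured TCP pose, the force, the opening and the grip force at its end, in the units of the state.
- ctrl.sense(): the state, without advancing time (a new reading comes with each control period).
- ctrl.capture(name): name is "scene" or "top" or "wrist"; returns a dict with "image" (400x640x3 uint8, red, green, blue), "fx", "fy", "cx", "cy" (pixels), "R" (3x3) and "t" (3): a world point X has camera coordinates R X + t. Camera axes: x right, y down, z forward; pixel columns grow to the right and rows downward; lengths in mm; the calibration is good to about 2 mm. A picture is of the moment at which its call begins. There is no depth.
- ctrl.finish_job(): hands the job in; it is judged then, once.
The state is a dict: "time_s": time; "joints": joint angles; "dq": joint speeds; "tau": joint torques, N m; "eef_pos": TCP position; "ee_rot": TCP orientation; "force": force on the tool from outside, world axes, zero at the start; "wrist_torque": the same for the moment, N m; "grip_width": opening from 0.0 (shut) to 1.0 (fully open); "grip_force": force on a finger pad.
Only numpy, scipy, OpenCV 4.12 (cv2) and the standard library are available. Lean on these libraries where they do the work, as an engineer would, in place of code of your own. Each camera call takes 0.05 s, during which the arm holds its last target. There are 200 camera calls.

## Task

Set up the bench for the coil test: stand the wound bobbin on the middle of the tester's round plate and lay the round ferrite cap centred on top of it. Left of the tester (your left as you face its display edge, from the robot's side), stand the E-core legs up on the table, parallel to the tester's side, level with its middle and two fingers' width (35 mm) away from it, and close it with the flat ferrite bar laid squarely along the top of its legs. Stand the wire spool upright on the wire stand, midway between the two posts, then leave everything standing free.

Things in the scene. Friction and masses are not known exactly. Their poses are not given: they have to be found in the camera images.
- bobbin: Small wound coil bobbin standing upright, loose: copper winding between two cream plastic round flanges with a dark bore, widest diameter 40 mm, 30 mm tall, about 60 g. Origin: centre of its underside; z up.
- cap: Round ferrite cap, loose, lying flat: plain dark solid disc, diameter 46 mm, 14 mm thick, about 100 g. Origin: centre of its underside; z up. Lay it as it lies, not turned over.
- ecore: Dark ferrite E-core, loose, on its back with three legs up: 56 mm long (its x), 22 mm wide (its y), 28 mm tall; back 9 mm thick, legs 19 mm tall, middle leg 16 mm long in x, end legs 9 mm, all the full 22 mm wide: grip it by this width. About 120 g. Origin: centre of its underside; z up. Both ends alike.
- bar: Flat dark ferrite bar, loose, lying flat: 56 mm long (its x), 22 mm wide (its y), 10 mm thick, about 60 g. Origin: centre of its underside; z up. Both ends are alike.
- spool: Wire spool standing upright, loose: white wound body between two blue round flanges 50 mm in diameter and 6 mm thick, 50 mm tall in all, body between the flanges 42 mm in diameter; about 150 g. Origin: centre of its underside; z up.
- tester: Coil tester, fixed: grey box 100 x 100 mm, 30 mm tall, round aluminium plate (56 mm) on its top centre, plate top 33 mm above the table. Front edge, roughly towards the robot: display and two buttons; back edge: two brass posts, 10 mm tall, at x 41, y +-35 mm. Origin: under the plate centre, at table level; x from front to back, y to its left. Left face at y +50, so the E-core's centre belongs at y 96, x 0.
- stand: Wire stand, fixed: dark steel base plate 70 mm (its x) by 150 mm (its y), top face 8 mm above the table, with two upright 12 mm posts at y +-62 mm, x 0, whose 16 mm ball tops reach 68 mm above the table. Origin: midway between the posts, at table level; x points roughly away from the robot. The spool belongs on the plate at x 0, y 0.
Things that resemble listed ones, but are neither listed nor needed, are in the scene too. What is shaped like the bobbin but blue is not meant. Of the things that look like the spool, take the one that is farthest to the robot's left at the start.

How it is judged:
By the outcome, as a careful person would: the job done as asked, in the order asked, and still so for the second after the job is handed in, with the robot touching nothing.
It also fails if it takes over 128 s, if anything falls off the work surface, if the arm or the gripper's body presses on something with over 40 N, if the wrist force passes 120 N, or if a joint passes its speed limit or range.

## Working session

There is one attempt and no reset: what is moved stays moved. The work goes in short steps, Python scripts to look and compute and a shell command to move; the robot and the scene stay as the last step left them, time stands still between calls to the robot, and variables do not carry over. Pictures are saved under pics/ and viewed, at most 14 in all, crops included, and the job is handed in when it is done.

```bash
ls; mkdir -p pics; python3 - <<'E'
from rig import ctrl
import cv2,json
for n in("scene","top","wrist"):
    c=ctrl.capture(n); cv2.imwrite(f"pics/{n}0.png",c["image"][:,:,::-1])
    print(n,c["fx"],c["cx"],c["cy"],c["R"],c["t"])
s=ctrl.sense();print(s)
E
```

```text
pics
scene 505.19837608694183 321.6642379492639 198.68734811525894 [[-0.78561813  0.61868978  0.00520694]
 [ 0.36757671  0.47348889 -0.80043465]
 [-0.49768617 -0.62692202 -0.59939741]] [ 385.39395264 -128.93437671 1510.1090719 ]
top 475.51404080529505 318.4225661771937 201.39290701165197 [[-2.89397392e-03 -9.99702910e-01  2.42015849e-02]
 [-9.91548851e-01 -2.70322097e-04 -1.29733582e-01]
 [ 1.29701582e-01 -2.43724993e-02 -9.91253490e-01]] [ -22.41516533  493.86445082 1045.38961359]
wrist 285.4895315142493 324.6087648716886 197.6128322576086 [[ 3.41278701e-01  9.39962113e-01 -2.73612649e-04]
 [ 9.06774915e-01 -3.29152496e-01  2.63472746e-01]
 [ 2.47564338e-01 -9.01657415e-02 -9.64666801e-01]] [-523.57010813  -34.5088278   378.64580461]
{'time_s': 0.15, 'joints': array([ 9.98589595e-01,  3.13343979e-01,  1.49823745e+00,  1.40144198e-05,
        1.33102313e+00, -2.23358185e-01]), 'dq': array([-0.00069623, -0.00032328, -0.00165356,  0.00033306,  0.00038351,
        0.00164395]), 'tau': array([ 2.42842834e-03, -4.12367749e+01, -2.59794170e+01, -1.50838760e-04,
        3.21562504e-03, -7.04903314e-06]), 'eef_pos': array([179.37621825, 493.28007199, 303.46444764]), 'ee_rot': array([-2.02266910e-04,  1.73542796e-01,  9.84826199e-01, -4.63810303e-04]), 'force': array([-0.25183033, -0.60303547,  0.76618278]), 'wrist_torque': array([ 0.00034583, -0.02654863, -0.03304943]), 'grip_force': 0.0, 'grip_width': 0.9958594736998195}
```

View pics/top0.png

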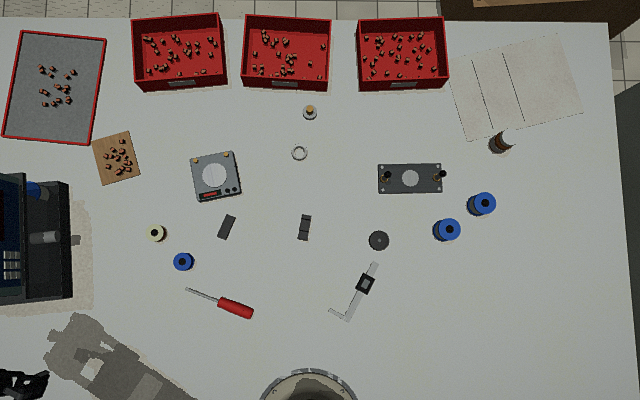

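View pics/scene0.png

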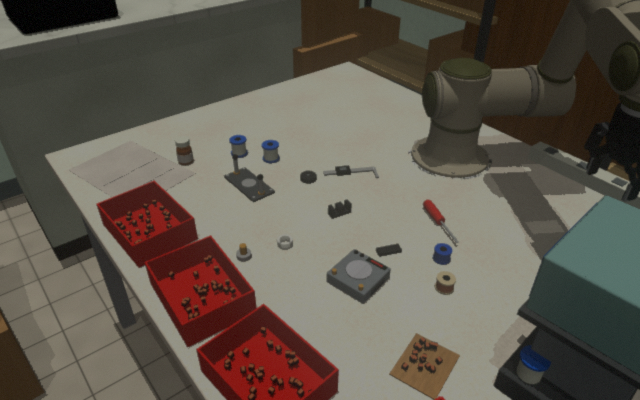

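The top view shows the cream bobbin at (157,233), the tester at (216,176), the bar at (227,227), the E-core at (304,227), the cap at (378,240) and the stand at (410,179).

What could be mistaken for what I want:
- **Bobbin:** cream at (157,233) or blue at (183,262). I take the cream one.
- **Spool:** (447,230), (482,204), and something blue-topped in the left-hand device at (33,188), which is (532,365) in the scene view.
- **Cap:** the dark disc at (378,240), or the ring at (299,153).

I'll check these in a close crop.

```bash
cat > h.py <<'E'
import numpy as np,cv2
from rig import ctrl
def ray(c,px,z):
    R=np.array(c["R"]);t=np.array(c["t"]);o=-R.T@t
    px=np.atleast_2d(np.asarray(px,float))
    d=np.c_[(px[:,0]-c["cx"])/c["fx"],(px[:,1]-c["cy"])/c["fy"],np.ones(len(px))]@R
    return (o+d*((z-o[2])/d[:,2])[:,None])[:,:2]
def proj(c,X):
    p=np.array(c["R"])@np.asarray(X,float)+np.array(c["t"]);return p[:2]/p[2]*[c["fx"],c["fy"]]+[c["cx"],c["cy"]]
E
python3 - <<'E'
import cv2,numpy as np
from h import *
t=cv2.imread("pics/top0.png");s=cv2.imread("pics/scene0.png");w=cv2.imread("pics/wrist0.png")
r=lambda im,x,y,ww,hh,W,H:cv2.resize(im[y:y+hh,x:x+ww],(W,H),interpolation=cv2.INTER_CUBIC)
a=np.hstack([r(t,0,160,100,75,400,300),r(t,400,160,100,75,400,300)])
b=np.hstack([r(s,480,300,133,100,400,300),r(w,0,0,640,400,400,300)])
cv2.imwrite("pics/m1.png",np.vstack([a,b]))
c=ctrl.capture("top")
for p,z in[((33,188),50),((157,233),30),((216,176),33),((227,227),10),((304,227),28),((378,240),14),((447,230),50),((482,204),50),((410,179),8)]:print(p,ray(c,p,z))
E
```

```text
(33, 188) [[521.15282888 606.89654549]]
(157, 233) [[422.84677425 337.79354718]]
(216, 176) [[551.81775269 209.29023694]]
(227, 227) [[437.64062209 185.73971928]]
(304, 227) [[436.08038472   9.57707763]]
(378, 240) [[ 407.18005931 -159.64522738]]
(447, 230) [[ 427.37618384 -308.82567807]]
(482, 204) [[ 485.7308858  -390.23635574]]
(410, 179) [[ 550.02879984 -238.54326976]]
```

View pics/m1.png

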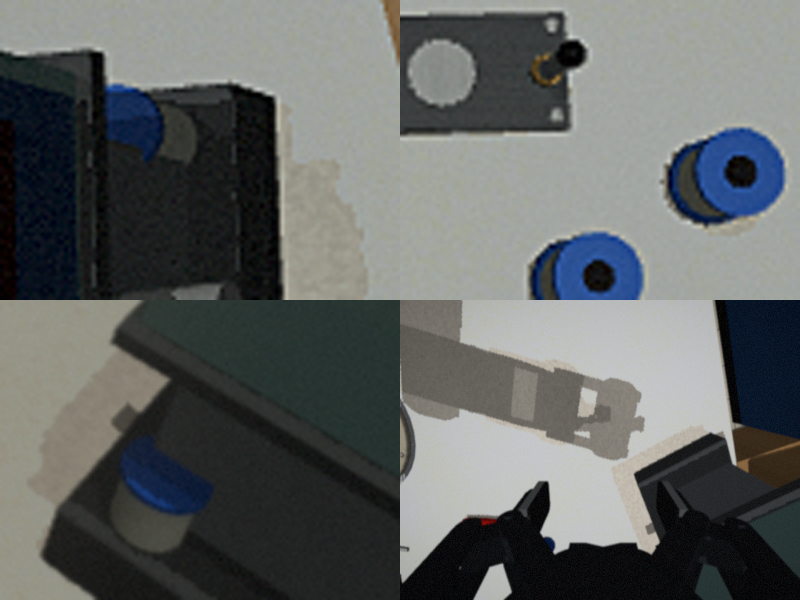

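The crops show two whole free spools and a blue-topped, pale cylinder inside the left-hand device's tray. That one seems to have no lower flange. I'll look closer with the wrist camera on the way to the bobbin, after measuring everything else.

```bash
cat > m.py <<'E'
from h import *
def big(m):
    cs,_=cv2.findContours(m.astype(np.uint8)*255,cv2.RETR_EXTERNAL,cv2.CHAIN_APPROX_NONE)
    return max(cs,key=cv2.contourArea)
def rect(c,roi,f,z,ell=False):
    x,y,w,h=roi;im=c["image"][y:y+h,x:x+w];im=cv2.resize(im,None,fx=4,fy=4,interpolation=cv2.INTER_CUBIC)
    k=big(f(im)).reshape(-1,2)
    k=(k+.5)/4-.5+[x,y]
    P=(ray(c,k,z)).astype(np.float32)
    if ell:
        (ce,d,a)=cv2.minAreaRect(P); (cc,r)=cv2.minEnclosingCircle(P)
        M=cv2.fitEllipse(P)
        return "ell",np.round(M[0],1),np.round(M[1],1),"circ",np.round(cc,1),round(2*r,1)
    ce,d,a=cv2.minAreaRect(P)
    return np.round(ce,1),np.round(d,1),round(a,1)
dark=lambda T:(lambda im:im.max(2)<T)
def cream(im):
    h=cv2.cvtColor(im,cv2.COLOR_RGB2HSV);return (h[...,0]>15)&(h[...,0]<40)&(h[...,1]>50)&(h[...,2]>90)
def blue(im):
    h=cv2.cvtColor(im,cv2.COLOR_RGB2HSV);return (h[...,0]>100)&(h[...,0]<130)&(h[...,1]>120)&(h[...,2]>120)
E
python3 - <<'E'
from m import *
c=ctrl.capture("top");im=c["image"]
for p in[(157,227),(163,240),(227,227),(304,227),(310,227),(378,246),(200,190),(216,170),(390,170),(380,200),(150,200),(447,222),(410,178),(434,236)]:print(p,im[p[1],p[0]],end=" ")
print()
print("bob",rect(c,(140,215,35,35),cream,30,True))
print("bar",rect(c,(210,207,35,40),dark(110),10))
print("ecore",rect(c,(288,207,35,40),dark(110),28))
print("cap",rect(c,(360,225,35,35),dark(110),14,True))
print("tester",rect(c,(180,145,70,65),dark(150),30))
print("plate",rect(c,(198,158,36,36),lambda i:i.min(2)>150,33,True))
print("stand",rect(c,(370,155,80,48),dark(110),8))
print("pad",rect(c,(398,166,24,24),lambda i:i.min(2)>130,8,True))
print("spools",rect(c,(430,212,34,36),blue,50,True),rect(c,(466,188,34,36),blue,50,True))
E
```

```text
(157, 227) [161 165 137] (163, 240) [175 172 150] (227, 227) [55 55 55] (304, 227) [58 60 58] (310, 227) [176 175 159] (378, 246) [46 46 46] (200, 190) [112 117 117] (216, 170) [162 164 162] (390, 170) [64 67 67] (380, 200) [163 166 162] (150, 200) [161 165 162] (447, 222) [ 47  83 150] (410, 178) [135 139 135] (434, 236) [54 58 61] 
bob ('ell', array([439.4, 354.3]), array([2.1, 4.4]), 'circ', array([439.4, 354.3]), 4.9)
bar (array([438.6, 188.3]), array([24.9, 57.6]), 67.5)
ecore (array([435.6,   8.9]), array([24.8, 59.2]), 78.7)
cap ('ell', array([ 406.7, -160.7]), array([45.9, 47.4]), 'circ', array([ 406.9, -160.8]), 48.8)
tester (array([552.4, 211.2]), array([108.4, 107. ]), 11.8)
plate ('ell', array([555.1, 213.9]), array([52.9, 53.4]), 'circ', array([555.2, 214. ]), 55.4)
stand (array([ 552.3, -243. ]), array([ 71.6, 163.3]), 1.2)
pad ('ell', array([ 553.3, -238.4]), array([36.7, 37.2]), 'circ', array([ 552.9, -238.7]), 39.1)
spools ('ell', array([ 430.4, -313.9]), array([48.2, 48.4]), 'circ', array([ 430.6, -313.6]), 49.7) ('ell', array([ 489.1, -396.7]), array([48.1, 48.5]), 'circ', array([ 489.1, -396.8]), 49.7)
```

```bash
python3 -m creep '[[[1,-0.5,0,0,0,0],[2,-1,0,0,0,0],[3,-1.5,0,0,0,0],[4,-2,0,0,0,0],[5,-2.5,0,0,0,0],[6,-3,0,0,0,0],[7,-3.5,0,0,0,0],[7,-3.5,0,0,0,0]]]' 85
python3 - <<'E'
from h import *
c=ctrl.capture("wrist");i=c["image"][:,:,::-1]
s=cv2.imread("pics/scene0.png")
r=lambda im,x,y,ww,hh,W,H:cv2.resize(im[y:y+hh,x:x+ww],(W,H),interpolation=cv2.INTER_CUBIC)
cv2.imwrite("pics/m2.png",np.hstack([i[:,240:],np.vstack([r(s,500,330,80,60,400,200)*1,r(s,215,120,80,60,400,200)])]))
E
```

```text
time_s: 0.92
eef_pos: [357.9, 403.9, 303.5]
ee_rot: [0.0, 0.175, 0.984, -0.0]
force: [0.8, -0.5, -0.9]
grip_width: 0.996
grip_force: 0.0
```

View pics/m2.png

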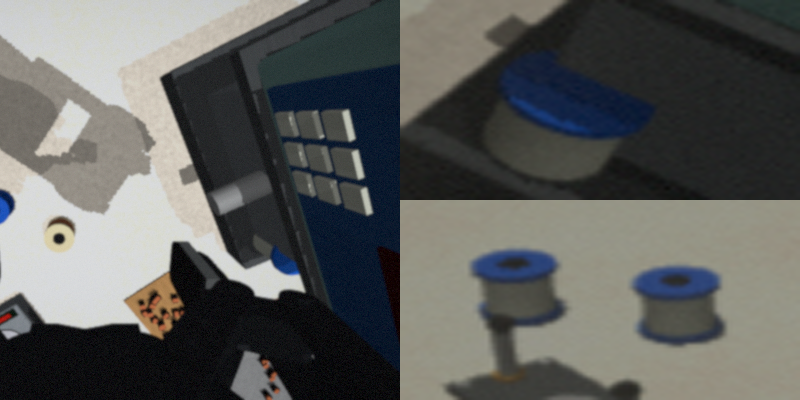

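The object in the machine's tray is part of the winder: its top has no bore and there's no lower flange. So of the real spools, the left-most is at top (447,230), about (430,-314). The cream bobbin shows at wrist (300,237). Next I'll refine the bobbin and the tester.

```bash
python3 - <<'E'
from m import *
c=ctrl.capture("wrist");t=ctrl.capture("top")
cr=lambda im:(im[...,0].astype(int)-im[...,2]>18)&(im.max(2)>110)
print("wrist bob",rect(c,(275,212,50,50),cr,30,True))
print("top bob",rect(t,(140,215,35,35),cr,30,True))
# tester top face: grey between
for T in(125,135,145):print(T,rect(t,(180,145,70,65),dark(T),30))
x=t["image"]
print(x[176,185:250,0]);print(x[145:210,225,0])
x=cv2.resize(x[140:215,170:260],(540,450),interpolation=cv2.INTER_CUBIC)
cv2.imwrite("pics/t1.png",x[:,:,::-1])
E
```

```text
wrist bob ('ell', array([419. , 344.4]), array([41.9, 49.7]), 'circ', array([417.2, 343.6]), 52.4)
top bob ('ell', array([424.1, 344.3]), array([37.9, 41. ]), 'circ', array([422.6, 342.7]), 44.8)
125 (array([552.5, 211.1]), array([106.7, 105.7]), 12.0)
135 (array([552.4, 211. ]), array([107.2, 106.1]), 12.0)
145 (array([552.5, 211.2]), array([107.8, 106.7]), 12.0)
[164 168 165 163 165 169 172  90  94 107 107 105 106 107 101 103 105 137
 168 159 163 166 159 158 162 163 158 157 165 168 165 161 164 165 166 166
 166 165 167 166 168 135 102 103 103 108 105 111 109 110 109 101  23  35
 176 161 168 168 165 168 166 163 165 164 166]
[167 167 165 164 169 167 123 169 169 167 174  64 113 107 110 109 110 107
 109 107 102 106 100  96 106 176 172 173 173 172 170 168 170 173 171  89
  46 111 112 111 112 112 113 112  41  20  48 117 120  92  22  30 110 169
 164 164 167 166 169 163 166 166 166 166 167]
```

View pics/t1.png

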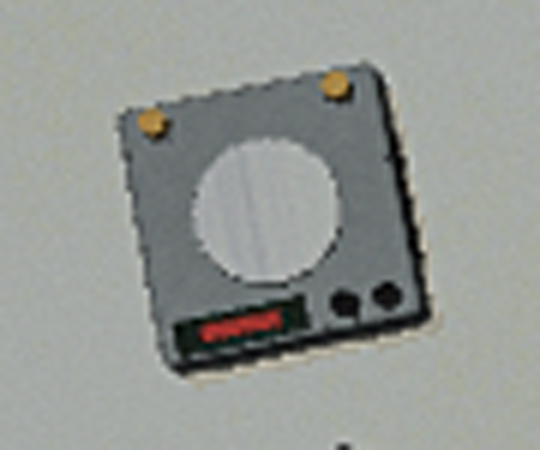

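The tester crop shows the plate centred at about (266,211), the brass posts at (152,122) and (336,84), and the display on the near edge. That gives a yaw of about +11.8°. The bobbin mask picked up the winding, so I'll use the bright flange and the bore instead.

```bash
python3 - <<'E'
from m import *
c=ctrl.capture("wrist");t=ctrl.capture("top")
for n,q,roi in(("w",c,(280,217,45,40)),("t",t,(142,218,32,32))):
    for T in(140,160,175):
        try:print(n,T,rect(q,roi,lambda im:(im[...,0].astype(int)-im[...,2]>18)&(im.max(2)>T),30,True))
        except Exception as e:print(e)
    print(n,"bore",rect(q,roi,dark(75),30,True))
c1=ray(t,[(195.3,160.3),(226,154)],40);print(c1)
E
```

```text
w 140 ('ell', array([419.7, 343.2]), array([40. , 49.4]), 'circ', array([417.2, 343. ]), 52.1)
w 160 ('ell', array([420. , 342.7]), array([38.7, 49.7]), 'circ', array([417.2, 343. ]), 52.1)
w 175 ('ell', array([420.1, 342.6]), array([38.3, 49.9]), 'circ', array([417.2, 343. ]), 52.1)
w bore ('ell', array([423.3, 342.7]), array([12.4, 12.9]), 'circ', array([423.1, 342.6]), 13.4)
t 140 ('ell', array([424.6, 344.7]), array([38.1, 38.3]), 'circ', array([424.7, 344.7]), 39.6)
t 160 ('ell', array([424.7, 344.9]), array([37.8, 38. ]), 'circ', array([424.6, 344.8]), 39.3)
t 175 ('ell', array([423.3, 340. ]), array([25.3, 31.1]), 'circ', array([421.5, 335.5]), 29.8)
t bore ('ell', array([424.5, 345.2]), array([39.7, 52.1]), 'circ', array([421.5, 332.5]), 35.6)
[[586.5125796  255.42766202]
 [601.26391676 186.62069628]]
```

```bash
python3 -m creep '[[[0.8,-0.8,0,0,0,1.3],[1.6,-1.6,-1,0,0,2.6],[2.4,-2.2,-2,0,0,3.9],[2.81,-2.45,-3.5,0,0,5.2],[2.81,-2.45,-5,0,0,6.44],[2.81,-2.45,-6,0,0,6.44],[2.81,-2.45,-6,0,0,6.44],[2.81,-2.45,-6,0,0,6.44]]]' 65 30
```

```text
time_s: 1.83
eef_pos: [424.1, 345.2, 154.0]
ee_rot: [-0.001, -0.107, 0.994, -0.0]
force: [0.1, -0.9, 1.5]
grip_width: 0.766
grip_force: 0.0
```

```bash
python3 -m creep '[[[0,0,-0.8,0,0,0],[0,0,-1.6,0,0,0],[0,0,-2.4,0,0,0],[0,0,-2.96,0,0,0],[0,0,-2.96,0,0,0],[0,0,-2.96,0,0,0]]]' && python3 -m creep '[[[0,0,0,0,0,0],[0,0,0,0,0,0],[0,0,0,0,0,0],[0,0,0,0,0,0],[0,0,0,0,0,0],[0,0,0,0,0,0],[0,0,0,0,0,0],[0,0,0,0,0,0]]]' 30 30
```

```text
time_s: 2.33
eef_pos: [425.2, 345.4, 81.8]
ee_rot: [0.001, -0.107, 0.994, 0.0]
force: [0.7, 0.5, -0.4]
grip_width: 0.757
grip_force: 0.0
time_s: 3.0
eef_pos: [425.3, 345.2, 81.9]
ee_rot: [0.001, -0.106, 0.994, 0.001]
force: [-2.9, -0.1, 8.6]
grip_width: 0.447
grip_force: 29.1
```

```bash
python3 -m creep '[[[0,0,0.4,0,0,0],[0,0,1,0,0,0],[0,0,2,0,0,0],[0,0,3,0,0,0],[0,0,4,0,0,0],[0,0,4,0,0,0],[0,0,4,0,0,0],[0,0,4,0,0,0]]]'
python3 - <<'E'
from h import *
c=ctrl.capture("wrist");s=ctrl.capture("scene")
a=cv2.resize(c["image"],(480,300));p=proj(s,[425,345,130]).astype(int);x,y=max(p[0]-60,0),p[1]-45
b=cv2.resize(s["image"][y:y+75,x:x+80],(320,300),interpolation=cv2.INTER_CUBIC)
cv2.imwrite("pics/g1.png",np.hstack([a,b])[:,:,::-1])
E
```

```text
time_s: 3.67
eef_pos: [424.4, 344.5, 179.9]
ee_rot: [-0.0, -0.106, 0.994, -0.0]
force: [-0.4, 0.7, -0.5]
grip_width: 0.445
grip_force: 30.2
```

View pics/g1.png

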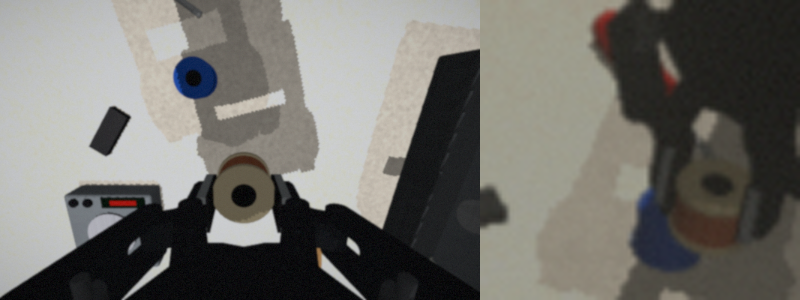

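The bobbin is held level between the pads, at (243,193) in the crop. I'll carry it over the plate.

```bash
python3 -m creep '[[[0.5,-0.5,0,0,0,0],[1.3,-1.3,0,0,0,0],[2.2,-2.2,0,0,0,0],[3.1,-3.1,0,0,0,0],[4,-4,0,0,0,0],[4.8,-4.8,0,0,0,0],[5.22,-5.23,0,0,0,0],[5.22,-5.23,-1,0,0,0],[5.22,-5.23,-1.6,0,0,0],[5.22,-5.23,-1.6,0,0,0],[5.22,-5.23,-1.6,0,0,0],[5.22,-5.23,-1.6,0,0,0]]]'
python3 - <<'E'
from m import *
t=ctrl.capture("top");s=ctrl.capture("scene")
a=t["image"][140:215,170:260];p=proj(s,[555,214,70]).astype(int)
b=s["image"][p[1]-45:p[1]+30,p[0]-45:p[0]+45]
cv2.imwrite("pics/p1.png",cv2.resize(np.hstack([a,b]),(800,333),interpolation=cv2.INTER_CUBIC)[:,:,::-1])
E
```

```text
time_s: 4.77
eef_pos: [555.3, 214.4, 140.8]
ee_rot: [0.0, -0.107, 0.994, 0.0]
force: [-0.6, 0.1, -0.9]
grip_width: 0.446
grip_force: 30.3
```

View pics/p1.png

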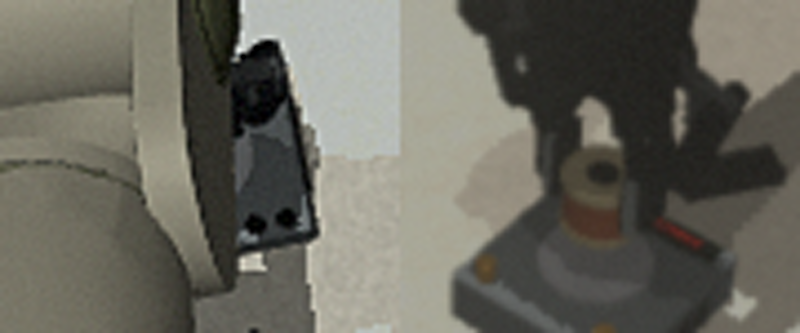

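The bobbin hangs over the plate's centre (the left crop is hidden by the arm). Next I lower, release and rise.

```bash
python3 -m creep '[[[0,0,-0.4,0,0,0],[0,0,-0.8,0,0,0],[0,0,-1,0,0,0],[0,0,-1,0,0,0],[0,0,-1,0,0,0],[0,0,-1,0,0,0],[0,0,-1,0,0,0]]]' && python3 -m creep '[[[0,0,0,0,0,0],[0,0,0,0,0,0],[0,0,0,0,0,0],[0,0,0,0,0,0],[0,0,0,0,0,0]]]' 56 && python3 -m creep '[[[0,0,0.5,0,0,0],[0,0,1.5,0,0,0],[0,0,3,0,0,0],[-1,-1,4.5,0,0,0],[-2,-2,5,0,0,0],[-3.5,-3.5,5,0,0,0],[-5,-5,5,0,0,0],[-6,-6.5,5,0,0,0],[-6,-8,5,0,0,0],[-6,-9.5,5,0,0,0],[-6,-11,5,0,0,0],[-6,-12.5,5,0,0,0],[-6,-14,5,0,0,0],[-6,-14.9,5,0,0,0],[-6,-14.9,5,0,0,0],[-6,-14.9,5,0,0,0]]]' 65
python3 - <<'E'
from m import *
t=ctrl.capture("top")
cr=lambda im:(im[...,0].astype(int)-im[...,2]>18)&(im.max(2)>140)
print("bob",rect(t,(198,150,36,36),cr,63,True))
print("cap",rect(t,(360,225,35,35),dark(110),14,True))
cv2.imwrite("pics/p2.png",cv2.resize(t["image"][130:280,140:420],(800,428),interpolation=cv2.INTER_CUBIC)[:,:,::-1])
E
```

```text
time_s: 5.45
eef_pos: [555.1, 213.9, 114.6]
ee_rot: [-0.0, -0.106, 0.994, -0.0]
force: [-0.1, -0.8, -0.6]
grip_width: 0.448
grip_force: 30.8
time_s: 5.87
eef_pos: [555.2, 213.9, 114.9]
ee_rot: [0.0, -0.106, 0.994, 0.0]
force: [0.1, -0.2, -0.5]
grip_width: 0.654
grip_force: 0.0
time_s: 7.2
eef_pos: [405.0, -159.5, 240.5]
ee_rot: [0.0, -0.105, 0.994, -0.0]
force: [0.4, 0.5, 0.4]
grip_width: 0.764
grip_force: 0.0
bob ('ell', array([553.5, 214.1]), array([37.4, 38.1]), 'circ', array([553.4, 214.2]), 39.3)
cap ('ell', array([ 409. , -182.7]), array([37., 60.]), 'circ', array([ 410.5, -189.9]), 64.5)
```

View pics/p2.png

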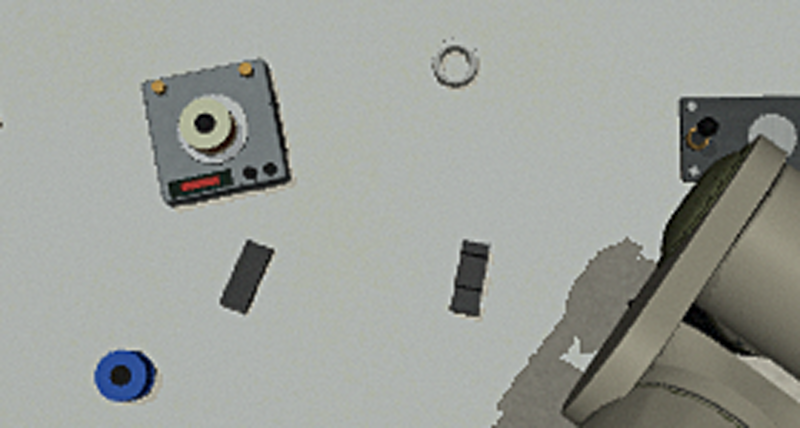

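The bobbin stands on the plate at (204,122) in the crop, within about 1.5 mm of centre. Next is the cap.

```bash
python3 -m creep '[[[0.07,-0.07,-1.5,0,0,0],[0.07,-0.07,-3,0,0,0],[0.07,-0.07,-4.5,0,0,0],[0.07,-0.07,-5.8,0,0,0],[0.07,-0.07,-6.3,0,0,0],[0.07,-0.07,-6.6,0,0,0],[0.07,-0.07,-6.6,0,0,0],[0.07,-0.07,-6.6,0,0,0],[0.07,-0.07,-6.6,0,0,0]]]' && python3 -m creep '[[[0,0,0,0,0,0],[0,0,0,0,0,0],[0,0,0,0,0,0],[0,0,0,0,0,0],[0,0,0,0,0,0],[0,0,0,0,0,0],[0,0,0,0,0,0],[0,0,0,0,0,0]]]' 36 30 && python3 -m creep '[[[0,0,0.4,0,0,0],[0,0,1,0,0,0],[0,0,2,0,0,0],[0,0,3,0,0,0],[0,0,4,0,0,0],[0,0,5,0,0,0],[0,0,5,0,0,0],[0,0,5,0,0,0]]]'
python3 - <<'E'
from h import *
c=ctrl.capture("wrist");cv2.imwrite("pics/g2.png",c["image"][100:350,150:500,::-1])
E
```

```text
time_s: 8.0
eef_pos: [407.6, -160.3, 76.1]
ee_rot: [0.001, -0.107, 0.994, -0.001]
force: [-1.3, -0.3, -0.3]
grip_width: 0.76
grip_force: 0.0
time_s: 8.67
eef_pos: [407.4, -160.6, 76.1]
ee_rot: [0.001, -0.106, 0.994, -0.001]
force: [-0.3, 1.7, 10.3]
grip_width: 0.524
grip_force: 29.1
time_s: 9.33
eef_pos: [407.1, -160.5, 200.9]
ee_rot: [0.001, -0.106, 0.994, -0.001]
force: [0.3, -0.0, -1.0]
grip_width: 0.518
grip_force: 31.2
```

View pics/g2.png

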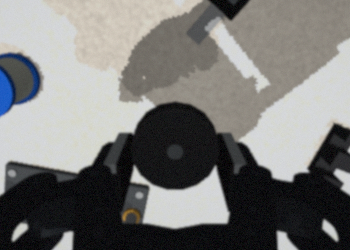

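The cap is held squarely, at (175,145) in the crop. I'll carry it to the bobbin, targeting (554.3,214).

```bash
python3 -m creep '[[[0.3,0.6,0,0,0,0],[0.8,1.8,0,0,0,0],[1.3,3.2,0,0,0,0],[1.8,4.6,0,0,0,0],[2.4,6,0,0,0,0],[2.9,7.4,0,0,0,0],[3.5,8.8,0,0,0,0],[4,10.2,0,0,0,0],[4.6,11.6,0,0,0,0],[5.1,13,0,0,0,0],[5.6,14.3,0,0,0,0],[5.89,14.98,0,0,0,0],[5.89,14.98,-1,0,0,0],[5.89,14.98,-1.8,0,0,0],[5.89,14.98,-1.8,0,0,0],[5.89,14.98,-1.8,0,0,0],[5.89,14.98,-1.8,0,0,0]]]'
python3 - <<'E'
from h import *
s=ctrl.capture("scene");p=proj(s,[555,214,70]).astype(int)
b=s["image"][p[1]-45:p[1]+30,p[0]-45:p[0]+45]
cv2.imwrite("pics/p3.png",cv2.resize(b,(540,450),interpolation=cv2.INTER_CUBIC)[:,:,::-1])
E
```

```text
time_s: 10.8
eef_pos: [554.5, 214.0, 155.4]
ee_rot: [0.0, -0.106, 0.994, 0.0]
force: [0.6, 0.7, -0.6]
grip_width: 0.519
grip_force: 31.3
```

View pics/p3.png

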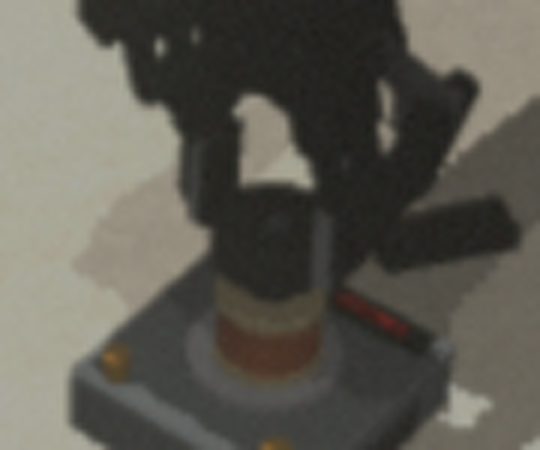

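```bash
python3 -m creep '[[[0,0,-0.3,0,0,0],[0,0,-0.5,0,0,0],[0,0,-0.62,0,0,0],[0,0,-0.62,0,0,0],[0,0,-0.62,0,0,0],[0,0,-0.62,0,0,0]]]' && python3 -m creep '[[[0,0,0,0,0,0],[0,0,0,0,0,0],[0,0,0,0,0,0],[0,0,0,0,0,0],[0,0,0,0,0,0]]]' 60 && python3 -m creep '[[[0,0,0.5,0,0,0],[0,0,1.5,0,0,0],[0,0,3,0,0,0],[-0.5,-1,4,0,0,0],[-1,-2,4,0,0,-1],[-1.5,-3.4,4,0,0,-2],[-2,-4.8,4,0,0,-3],[-2.58,-6.2,4,0,0,-4],[-2.58,-7.6,4,0,0,-4.5],[-2.58,-8.2,4,0,0,-4.5],[-2.58,-8.2,4,0,0,-4.5],[-2.58,-8.2,4,0,0,-4.5]]]'
python3 - <<'E'
from m import *
t=ctrl.capture("top");c=ctrl.capture("wrist")
print("cap",rect(t,(196,145,40,40),dark(75),77,True))
p=proj(c,[436,9,28]).astype(int);print(p)
x,y=p-45
print("e",rect(c,(x,y,90,90),dark(100),28))
print("e top",rect(t,(288,207,35,40),dark(110),28))
v=np.vstack([cv2.resize(c["image"],(480,300)),cv2.resize(t["image"][130:280,140:380],(480,300))])
cv2.imwrite("pics/p4.png",v[:,:,::-1])
E
```

```text
time_s: 11.35
eef_pos: [554.2, 214.1, 139.3]
ee_rot: [-0.0, -0.106, 0.994, 0.0]
force: [0.6, -0.2, -0.7]
grip_width: 0.515
grip_force: 31.2
time_s: 11.77
eef_pos: [554.2, 214.1, 139.5]
ee_rot: [0.0, -0.106, 0.994, -0.0]
force: [0.3, 0.9, 0.2]
grip_width: 0.705
grip_force: 0.0
time_s: 12.77
eef_pos: [489.7, 8.9, 239.5]
ee_rot: [0.0, 0.09, 0.996, 0.0]
force: [0.8, -0.0, -0.6]
grip_width: 0.701
grip_force: 0.0
cap ('ell', array([550.2, 211.6]), array([44.9, 53.2]), 'circ', array([550.1, 210.9]), 54.2)
[315 134]
e (array([430.5,   2.8]), array([78.3, 41.7]), 1.0)
e top (array([419.9,   7.6]), array([56.2, 77. ]), 1.3)
```

View pics/p4.png

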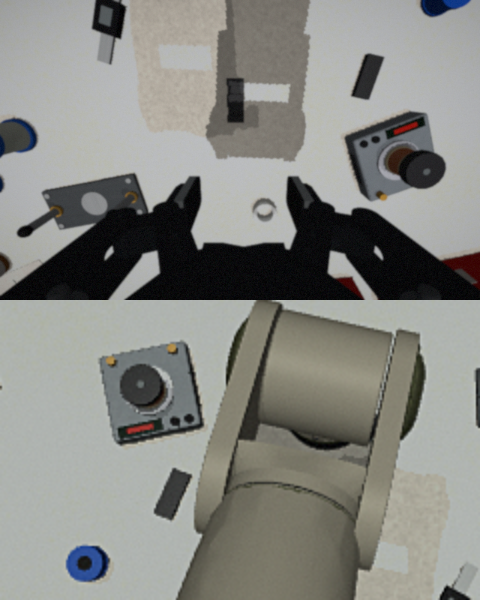

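The cap sits on the bobbin at about (142,385) in the lower view. The E-core is at wrist (235,100), in the arm's shadow, so I need a tighter threshold.

```bash
python3 - <<'E'
from m import *
t=ctrl.capture("top");c=ctrl.capture("wrist")
p=proj(c,[436,9,28]).astype(int);x,y=p-35
for T in(50,60,70,80):print(T,"e",rect(c,(x,y,70,70),dark(T),28))
for T in(45,50,55,60,65):print(T,"cap",rect(t,(196,145,40,40),dark(T),77,True))
E
```

```text
50 e (array([435.1,   7.6]), array([21., 55.]), 79.8)
60 e (array([435.1,   7.5]), array([21.6, 55.5]), 80.0)
70 e (array([435.1,   7.5]), array([22.1, 56. ]), 80.1)
80 e (array([435. ,   7.4]), array([23. , 56.6]), 79.8)
45 cap ('ell', array([550.8, 213.4]), array([41.7, 46.5]), 'circ', array([545.4, 206.5]), 40.2)
50 cap ('ell', array([550.2, 212.5]), array([40.8, 44.6]), 'circ', array([546.2, 208.3]), 42.2)
55 cap ('ell', array([551. , 212.4]), array([43.9, 48.6]), 'circ', array([551.5, 211.8]), 49.4)
60 cap ('ell', array([551. , 212.3]), array([44.2, 49.3]), 'circ', array([551.8, 211.5]), 50.2)
65 cap ('ell', array([550.8, 212.1]), array([44.4, 50.5]), 'circ', array([550.9, 210.5]), 53.0)
```

```bash
python3 -m creep '[[[-0.8,0,-0.5,0,0,0],[-1.6,0,-1.5,0,0,0],[-2.16,0,-3,0,0,0],[-2.16,0,-4.5,0,0,0],[-2.16,0,-5.6,0,0,0],[-2.16,0,-6.2,0,0,0],[-2.16,0,-6.46,0,0,0],[-2.16,0,-6.46,0,0,0],[-2.16,0,-6.46,0,0,0],[-2.16,0,-6.46,0,0,0]]]' 46 && python3 -m creep '[[[0,0,0,0,0,0],[0,0,0,0,0,0],[0,0,0,0,0,0],[0,0,0,0,0,0],[0,0,0,0,0,0],[0,0,0,0,0,0],[0,0,0,0,0,0],[0,0,0,0,0,0]]]' 12 35 && python3 -m creep '[[[0,0,0.4,0,0,0],[0,0,1,0,0,0],[0,0,2,0,0,0],[0,0,3,0,0,0],[0,0,4,0,0,0],[0,0,4.5,0,0,0],[0,0,4.5,0,0,0],[0,0,4.5,0,0,0]]]'
python3 - <<'E'
from m import *
c=ctrl.capture("wrist");t=ctrl.capture("top");cv2.imwrite("pics/g3.png",np.hstack([c["image"][80:330,150:500],cv2.resize(t["image"][145:215,180:250],(250,250))])[:,:,::-1])
E
```

```text
time_s: 13.8
eef_pos: [436.4, 9.2, 79.0]
ee_rot: [0.001, 0.089, 0.996, -0.0]
force: [0.4, -0.1, 0.4]
grip_width: 0.537
grip_force: 0.0
time_s: 14.47
eef_pos: [436.1, 9.1, 78.8]
ee_rot: [0.001, 0.09, 0.996, -0.0]
force: [-0.9, 0.8, 6.9]
grip_width: 0.247
grip_force: 34.6
time_s: 15.13
eef_pos: [435.6, 9.2, 190.5]
ee_rot: [0.001, 0.09, 0.996, -0.0]
force: [-0.0, -0.3, -1.2]
grip_width: 0.245
grip_force: 34.7
```

View pics/g3.png

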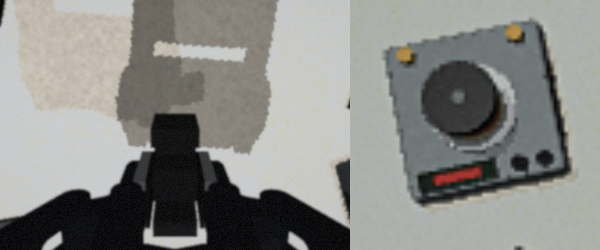

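The E-core is held squarely, at (175,175) in the crop. The cap's centre mark is at (458,97), so the cap sits well on the bobbin. Now I'll fit the tester's left edge for the E-core target.

```bash
python3 - <<'E'
from m import *
t=ctrl.capture("top")
print("cap mark",ray(t,[(209.8,171.7)],77))
x,y,w,h=180,145,70,65;im=cv2.resize(t["image"][y:y+h,x:x+w],None,fx=4,fy=4,interpolation=cv2.INTER_CUBIC)
k=big(dark(138)(im)).reshape(-1,2);P=ray(t,(k+.5)/4-.5+[x,y],30)
a=np.radians(12);O=np.array([554.7,213.4]);ex=np.array([np.cos(a),np.sin(a)]);ey=np.array([-ex[1],ex[0]])
q=np.c_[(P-O)@ex,(P-O)@ey]
for n,m,i in(("left",(abs(q[:,1]-50)<5)&(abs(q[:,0])<36),1),("back",(abs(q[:,0]-50)<5)&(abs(q[:,1])<36),0),("right",(abs(q[:,1]+52)<8)&(abs(q[:,0])<36),1)):
    f=np.polyfit(q[m][:,1-i],q[m][:,i],1);print(n,m.sum(),f)
E
```

```text
cap mark [[553.15744309 214.47103255]]
left 124 [2.09749667e-03 5.01079825e+01]
back 140 [4.10880685e-03 4.94192623e+01]
right 121 [ 1.02803741e-02 -5.33664625e+01]
```

```bash
python3 -m creep '[[[0.2,0.6,0,0,0,0.4],[0.5,1.8,0,0,0,1],[0.9,3.2,0,0,0,1.8],[1.3,4.6,0,0,0,2.6],[1.8,6,0,0,0,3.4],[2.3,7.4,0,0,0,4.2],[2.8,8.8,0,0,0,4.47],[3.3,10.2,0,0,0,4.47],[3.7,11.3,0,0,0,4.47],[3.94,11.92,0,0,0,4.47],[3.94,11.92,-1,0,0,4.47],[3.94,11.92,-2.3,0,0,4.47],[3.94,11.92,-3.2,0,0,4.47],[3.94,11.92,-3.2,0,0,4.47],[3.94,11.92,-3.2,0,0,4.47],[3.94,11.92,-3.2,0,0,4.47]]]'
```

```text
time_s: 16.62
eef_pos: [534.8, 307.3, 111.5]
ee_rot: [0.001, -0.105, 0.994, 0.0]
force: [0.4, 0.3, -0.9]
grip_width: 0.248
grip_force: 34.6
```

```bash
python3 -m creep '[[[0,0,-0.6,0,0,0],[0,0,-1,0,0,0],[0,0,-1.2,0,0,0],[0,0,-1.29,0,0,0],[0,0,-1.29,0,0,0],[0,0,-1.29,0,0,0],[0,0,-1.29,0,0,0]]]' && python3 -m creep '[[[0,0,0,0,0,0],[0,0,0,0,0,0],[0,0,0,0,0,0],[0,0,0,0,0,0],[0,0,0,0,0,0]]]' 40 && python3 -m creep '[[[0,0,0.5,0,0,0],[0,0,1.5,0,0,0],[0,0,3,0,0,0],[0,0,4.5,0,0,0],[-0.8,-1,5,0,0,-1.3],[-1.8,-2.4,5,0,0,-2.6],[-1.8,-3.8,5,0,0,-3.9],[-1.8,-4.76,5,0,0,-5.2],[-1.8,-4.76,5,0,0,-6.5],[-1.8,-4.76,5,0,0,-6.9],[-1.8,-4.76,5,0,0,-6.9],[-1.8,-4.76,5,0,0,-6.9]]]' 46
python3 - <<'E'
from m import *
c=ctrl.capture("wrist");t=ctrl.capture("top")
x,y=proj(c,[438,188,10]).astype(int)-38
for T in(60,80):print("bar",rect(c,(x,y,76,76),dark(T),10))
x,y=proj(c,[534,307,28]).astype(int)-38
try:
    for T in(60,80):print("ecore w",rect(c,(x,y,76,76),dark(T),28))
except Exception as e:print(e)
x,y=proj(t,[534,307,28]).astype(int)-20
for T in(80,110):print("ecore t",rect(t,(x,y,40,40),dark(T),28))
cv2.imwrite("pics/p5.png",np.hstack([cv2.resize(c["image"],(480,300)),cv2.resize(t["image"][130:250,120:248],(320,300))])[:,:,::-1])
E
```

```text
time_s: 17.2
eef_pos: [534.5, 307.3, 78.8]
ee_rot: [0.001, -0.105, 0.994, 0.0]
force: [-0.4, -0.2, 1.7]
grip_width: 0.249
grip_force: 35.1
time_s: 17.62
eef_pos: [534.2, 307.1, 78.1]
ee_rot: [-0.0, -0.105, 0.994, 0.0]
force: [-0.5, -0.4, -0.1]
grip_width: 0.468
grip_force: 0.0
time_s: 18.62
eef_pos: [489.2, 188.2, 203.9]
ee_rot: [0.0, 0.194, 0.981, 0.0]
force: [0.0, -0.2, 0.1]
grip_width: 0.542
grip_force: 0.0
bar (array([437.3, 187.5]), array([21.5, 55.3]), 67.2)
bar (array([437.4, 187.5]), array([22.8, 56.5]), 67.4)
ecore w (array([529.3, 302.3]), array([63.9, 26. ]), 12.4)
ecore w (array([529.4, 302.3]), array([64.8, 26.8]), 12.2)
ecore t (array([507.8, 309.4]), array([36. , 90.6]), 0.0)
ecore t (array([509.8, 309.5]), array([40. , 90.8]), 0.0)
```

View pics/p5.png

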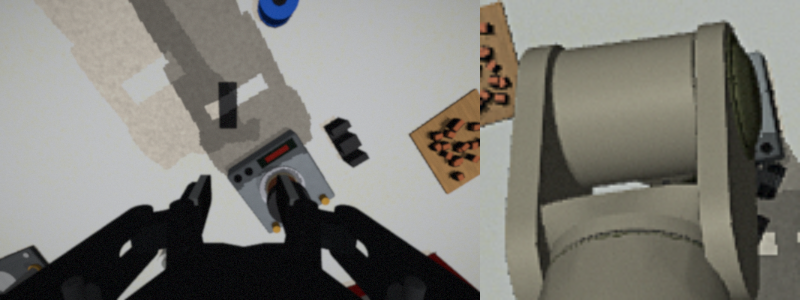

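The E-core stands legs up beside the tester, at wrist (347,143) in the crop, and the bar is at (228,105). Now I'll grip the bar.

```bash
python3 -m creep '[[[-0.8,0,-0.3,0,0,0],[-1.6,0,-1.2,0,0,0],[-2.04,0,-2.7,0,0,0],[-2.04,0,-4,0,0,0],[-2.04,0,-4.8,0,0,0],[-2.04,0,-5.18,0,0,0],[-2.04,0,-5.18,0,0,0],[-2.04,0,-5.18,0,0,0],[-2.04,0,-5.18,0,0,0]]]' 46 && python3 -m creep '[[[0,0,0,0,0,0],[0,0,0,0,0,0],[0,0,0,0,0,0],[0,0,0,0,0,0],[0,0,0,0,0,0],[0,0,0,0,0,0],[0,0,0,0,0,0],[0,0,0,0,0,0]]]' 12 35 && python3 -m creep '[[[0,0,0.4,0,0,0],[0,0,1,0,0,0],[0,0,2,0,0,0],[0,0,3,0,0,0],[0,0,4,0,0,0],[0,0,4.5,0,0,0],[0,0,4.5,0,0,0],[0,0,4.5,0,0,0]]]'
python3 - <<'E'
from m import *
t=ctrl.capture("top");c=ctrl.capture("wrist")
x,y=proj(t,[534,307,28]).astype(int)-20
for T in(80,110):print("ecore t",rect(t,(x,y,40,40),dark(T),28))
x0,y0=proj(c,[438,188,120]).astype(int)-[110,110]
cv2.imwrite("pics/g4.png",np.hstack([c["image"][max(y0,0):max(y0,0)+220,x0:x0+220],cv2.resize(t["image"][y-10:y+50,x-10:x+110],(440,220),interpolation=cv2.INTER_CUBIC)])[:,:,::-1])
E
```

```text
time_s: 19.47
eef_pos: [439.0, 188.3, 74.9]
ee_rot: [0.001, 0.194, 0.981, 0.0]
force: [0.3, -0.6, -0.1]
grip_width: 0.538
grip_force: 0.0
time_s: 20.13
eef_pos: [438.7, 188.2, 74.8]
ee_rot: [0.001, 0.194, 0.981, 0.0]
force: [-1.5, 0.4, 6.8]
grip_width: 0.247
grip_force: 34.5
time_s: 20.8
eef_pos: [438.1, 188.1, 186.7]
ee_rot: [0.001, 0.194, 0.981, 0.0]
force: [-0.5, -0.2, -0.3]
grip_width: 0.243
grip_force: 34.6
ecore t (array([549.4, 306.9]), array([28.8, 35.8]), 9.1)
ecore t (array([544.2, 312.7]), array([37.6, 92. ]), 11.0)
```

View pics/g4.png

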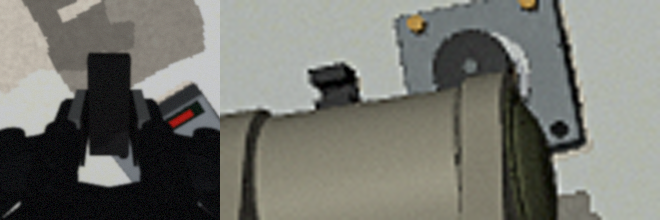

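The bar is held squarely, at (110,105) in the crop. The arm half-hides the E-core, so I'll step aside and check it before closing it.

```bash
python3 -m creep '[[[0,-1,0,0,0,0],[0,-2.4,0,0,0,0],[0,-3.8,0,0,0,0],[0,-5,0,0,0,0],[0,-6,0,0,0,0],[0,-6,0,0,0,0]]]'
python3 - <<'E'
from m import *
t=ctrl.capture("top")
x,y=proj(t,[534,307,28]).astype(int)-20
for T in(80,95,110):print("ecore t",rect(t,(x,y,40,40),dark(T),28))
# legs' far-left edge on top plane, in tester frame
im=cv2.resize(t["image"][y:y+40,x:x+40],None,fx=4,fy=4,interpolation=cv2.INTER_CUBIC)
k=big(dark(100)(im)).reshape(-1,2);P=ray(t,(k+.5)/4-.5+[x,y],28)
a=np.radians(12);O=np.array([554.1,213.4]);ex=np.array([np.cos(a),np.sin(a)]);ey=np.array([-ex[1],ex[0]])
q=np.c_[(P-O)@ex,(P-O)@ey];print(q.min(0),q.max(0))
l=q[(q[:,1]>100)];l=l[abs(l[:,0])<24];print(np.polyfit(l[:,0],l[:,1],1))
P=ray(t,(k+.5)/4-.5+[x,y],0);q=np.c_[(P-O)@ex,(P-O)@ey];print("ground",q.min(0),q.max(0))
E
```

```text
time_s: 21.4
eef_pos: [438.0, 35.0, 185.2]
ee_rot: [-0.001, 0.196, 0.981, -0.0]
force: [-0.3, 0.4, -0.4]
grip_width: 0.249
grip_force: 34.7
ecore t (array([533.4, 303.9]), array([61.1, 28.7]), 12.2)
ecore t (array([533.2, 304. ]), array([61.6, 29.1]), 12.2)
ecore t (array([533.3, 303.9]), array([62. , 29.7]), 12.2)
[-32.36882931  78.35495062] [ 29.30522581 107.71197275]
[8.92978923e-03 1.05230422e+02]
ground [-26.96580698  84.68024373] [ 36.31784727 114.80343953]
```

The E-core checks out: inner face at y 85, outer at 107, yaw 12.2°. Next is the bar on top.

```bash
python3 -m creep '[[[0.3,1,0,0,0,0.6],[0.7,2.4,0,0,0,1.4],[1.1,3.8,0,0,0,2.3],[1.5,5.2,0,0,0,3.2],[2,6.6,0,0,0,4.2],[2.6,8,0,0,0,5.2],[3.2,9.3,0,0,0,6.2],[3.6,10.3,0,0,0,6.88],[3.85,10.76,0,0,0,6.88],[3.85,10.76,-1,0,0,6.88],[3.85,10.76,-2,0,0,6.88],[3.85,10.76,-2.4,0,0,6.88],[3.85,10.76,-2.4,0,0,6.88],[3.85,10.76,-2.4,0,0,6.88],[3.85,10.76,-2.4,0,0,6.88]]]'
```

```text
time_s: 22.7
eef_pos: [534.9, 307.5, 127.5]
ee_rot: [0.001, -0.104, 0.995, 0.0]
force: [0.5, -0.2, -0.7]
grip_width: 0.24
grip_force: 34.7
```

```bash
python3 -m creep '[[[-0.02,-0.01,-0.4,0,0,0.02],[-0.02,-0.01,-0.7,0,0,0.02],[-0.02,-0.01,-0.9,0,0,0.02],[-0.02,-0.01,-0.97,0,0,0.02],[-0.02,-0.01,-0.97,0,0,0.02],[-0.02,-0.01,-0.97,0,0,0.02],[-0.02,-0.01,-0.97,0,0,0.02]]]' && python3 -m creep '[[[0,0,0,0,0,0],[0,0,0,0,0,0],[0,0,0,0,0,0],[0,0,0,0,0,0],[0,0,0,0,0,0]]]' 36 && python3 -m creep '[[[0,0,0.5,0,0,0],[0,0,1.5,0,0,0],[0,0,3,0,0,0],[0,0,4.5,0,0,0],[-0.5,-1.5,5,0,0,0],[-1,-3,5,0,0,0],[-1.5,-4.5,5,0,0,0],[-2,-6,5,0,0,0],[-2.5,-7.5,5,0,0,0],[-3,-9,5,0,0,0],[-3.5,-10.5,5,0,0,0],[-3.8,-12,5,0,0,0],[-3.8,-13.5,5,0,0,0],[-3.8,-15,5,0,0,0],[-3.8,-16.5,5,0,0,0],[-3.8,-18,5,0,0,0],[-3.8,-18,5,0,0,0]]]' 75
python3 - <<'E'
from m import *
t=ctrl.capture("top");s=ctrl.capture("scene")
x,y=proj(t,[534,307,38]).astype(int)-20
for T in(80,100):print("bar t",rect(t,(x,y,40,40),dark(T),38))
p=proj(s,[540,280,30]).astype(int)
cv2.imwrite("pics/p6.png",np.hstack([cv2.resize(t["image"][130:250,120:248],(320,300),interpolation=cv2.INTER_CUBIC),cv2.resize(s["image"][p[1]-60:p[1]+60,p[0]-80:p[0]+80],(400,300),interpolation=cv2.INTER_CUBIC)])[:,:,::-1])
E
```

```text
time_s: 23.28
eef_pos: [533.9, 306.9, 102.4]
ee_rot: [-0.0, -0.105, 0.994, -0.0]
force: [-3.8, -0.9, 6.9]
grip_width: 0.244
grip_force: 36.1
time_s: 23.7
eef_pos: [533.9, 306.9, 101.7]
ee_rot: [-0.0, -0.105, 0.994, -0.0]
force: [0.6, -0.4, 0.1]
grip_width: 0.421
grip_force: 0.0
time_s: 25.12
eef_pos: [438.9, -148.3, 227.9]
ee_rot: [0.001, -0.103, 0.995, -0.001]
force: [0.4, 1.1, 0.1]
grip_width: 0.879
grip_force: 0.0
bar t (array([531.5, 302.3]), array([61.9, 30.7]), 12.0)
bar t (array([531.4, 302.5]), array([62.6, 31.3]), 12.2)
```

View pics/p6.png

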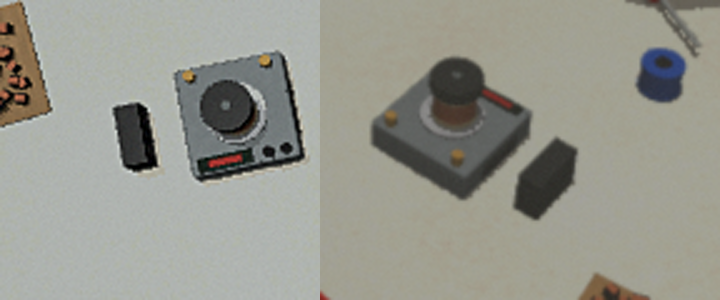

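The bar closes the E-core at (135,137) in the left view, and everything at the tester stands well. That was my 15th picture, one over the limit of 14. I'll view no more and finish from numbers alone. Next I measure the stand from the stored first image.

```bash
python3 - <<'E'
from m import *
t=ctrl.capture("top");t["image"]=cv2.imread("pics/top0.png")[:,:,::-1].copy()
x,y,w,h=370,150,85,55;im=cv2.resize(t["image"][y:y+h,x:x+w],None,fx=4,fy=4,interpolation=cv2.INTER_CUBIC)
k=big(dark(110)(im)).reshape(-1,2);P=ray(t,(k+.5)/4-.5+[x,y],8)
O=np.array([553.,-238.5]);a=np.radians(1.2)
for it in range(3):
    ex=np.array([np.cos(a),np.sin(a)]);ey=np.array([-ex[1],ex[0]]);q=np.c_[(P-O)@ex,(P-O)@ey];r={}
    for n,i,v in(("L",1,75),("Rt",1,-75),("B",0,35),("F",0,-35)):
        m=(abs(q[:,i]-v)<4)&(abs(q[:,1-i])<(28 if i else 50));r[n]=np.polyfit(q[m][:,1-i],q[m][:,i],1)
    print({n:np.round(f,3) for n,f in r.items()},O,np.degrees(a))
    O=O+ex*(r["B"][1]+r["F"][1])/2+ey*(r["L"][1]+r["Rt"][1])/2; a-=(r["B"][0]+r["F"][0])/2
print(O,np.degrees(a)); print(np.round(ctrl.sense()["joints"],2))
E
```

```text
{'L': array([-3.0000e-02,  7.6181e+01]), 'Rt': array([-2.3000e-02, -7.4502e+01]), 'B': array([-4.0000e-03,  3.4386e+01]), 'F': array([-9.000e-03, -3.594e+01])} [ 553.  -238.5] 1.2
{'L': array([-3.6000e-02,  7.5365e+01]), 'Rt': array([-2.2000e-02, -7.5168e+01]), 'B': array([3.0000e-03, 3.5158e+01]), 'F': array([-2.0000e-03, -3.5164e+01])} [ 552.20579469 -237.67666622] 1.560421168029469
{'L': array([-3.6000e-02,  7.5267e+01]), 'Rt': array([-2.2000e-02, -7.5266e+01]), 'B': array([2.0000e-03, 3.5161e+01]), 'F': array([-3.0000e-03, -3.5161e+01])} [ 552.20037831 -237.57839236] 1.5543631463127954
[ 552.20015145 -237.57837338] 1.555150894747797
[-0.57  0.25  1.79  0.    1.1  -2.35]
```

```bash
python3 -m creep '[[[0,-0.5,0,0,0,-1.3],[0,-1,0,0,0,-2.6],[-0.1,-1.5,0,0,0,-3.9],[-0.1,-2,0,0,0,-5.2],[-0.1,-2.5,0,0,0,-6.5],[-0.2,-3,0,0,0,-7.8],[-0.2,-3.5,0,0,0,-9.1],[-0.2,-4,0,0,0,-10.4],[-0.3,-4.5,0,0,0,-11.7],[-0.3,-5,0,0,0,-13],[-0.3,-5.5,0,0,0,-14.3],[-0.34,-6,0,0,0,-15.6],[-0.34,-6.5,0,0,0,-16.9],[-0.34,-6.84,0,0,0,-18.2],[-0.34,-6.84,0,0,0,-19.5],[-0.34,-6.84,0,0,0,-20.1],[-0.34,-6.84,-1,0,0,-20.1],[-0.34,-6.84,-1,0,0,-20.1],[-0.34,-6.84,-1,0,0,-20.1]]]' 72
python3 - <<'E'
from m import *
c=ctrl.capture("wrist");p=proj(c,[430.5,-313.8,50]);print(p)
k=blue(c["image"]);n,l,st,ce=cv2.connectedComponentsWithStats(k.astype(np.uint8));print([(s[:5],np.round(q)) for s,q in zip(st[1:],ce[1:]) if s[4]>60])
E
```

```text
time_s: 26.85
eef_pos: [430.7, -312.8, 201.7]
ee_rot: [-0.001, 0.697, 0.717, 0.0]
force: [0.7, 0.3, -0.1]
grip_width: 0.842
grip_force: 0.0
[325.12856466 204.90665426]
[(array([ 358,  274,   51,   48, 1522], dtype=int32), array([382., 299.]))]
```

```bash
python3 - <<'E'
from m import *
c=ctrl.capture("wrist");print(proj(c,[489,-397,50]),proj(c,[430.5,-313.8,50]))
f=lambda im:(lambda h:(h[...,0]>100)&(h[...,0]<130)&(h[...,1]>110)&(h[...,2]>35))(cv2.cvtColor(im,cv2.COLOR_RGB2HSV))
n,l,st,ce=cv2.connectedComponentsWithStats(f(c["image"]).astype(np.uint8));print([(s[:5],np.round(q)) for s,q in zip(st[1:],ce[1:]) if s[4]>60])
for s in st[1:]:
    if s[4]>400: print(rect(c,tuple(s[:4]),f,50,True))
t=ctrl.capture("top");n,l,st,ce=cv2.connectedComponentsWithStats(f(t["image"]).astype(np.uint8));print([(s[:5],np.round(q),ray(t,q,50)) for s,q in zip(st[1:],ce[1:]) if s[4]>60])
E
```

```text
[387.30898711 294.78737824] [324.64485422 203.6904437 ]
[(array([ 292,  168,   60,   66, 2668], dtype=int32), array([322., 202.])), (array([ 354,  249,   56,   72, 2093], dtype=int32), array([380., 291.]))]
('ell', array([ 428. , -312.8]), array([47.7, 56.3]), 'circ', array([ 428.1, -312. ]), 56.5)
('ell', array([ 482.6, -391.3]), array([42.7, 76.2]), 'circ', array([ 484.5, -387.3]), 74.1)
[(array([ 26, 181,  15,  20, 204], dtype=int32), array([ 33., 189.]), array([[517.98093257, 606.68345202]])), (array([173, 253,  21,  18, 256], dtype=int32), array([183., 261.]), array([[359.86769606, 272.57495369]]))]
```

```bash
python3 -m creep '[[[0,-0.04,-1,0,0,0],[0,-0.04,-2.4,0,0,0],[0,-0.04,-3.4,0,0,0],[0,-0.04,-4,0,0,0],[0,-0.04,-4.27,0,0,0],[0,-0.04,-4.27,0,0,0],[0,-0.04,-4.27,0,0,0],[0,-0.04,-4.27,0,0,0]]]' 72 && python3 -m creep '[[[0,0,0,0,0,0],[0,0,0,0,0,0],[0,0,0,0,0,0],[0,0,0,0,0,0],[0,0,0,0,0,0],[0,0,0,0,0,0],[0,0,0,0,0,0],[0,0,0,0,0,0]]]' 38 40 && python3 -m creep '[[[0,0,0.4,0,0,0],[0,0,1,0,0,0],[0,0,2,0,0,0],[0,0,3,0,0,0],[0,0,4,0,0,0],[0,0,5,0,0,0],[0,0,5,0,0,0],[0,0,5,0,0,0]]]'
```

```text
time_s: 27.67
eef_pos: [431.0, -315.6, 96.6]
ee_rot: [0.001, 0.697, 0.717, -0.0]
force: [0.4, -0.0, 0.4]
grip_width: 0.844
grip_force: 0.0
time_s: 28.33
eef_pos: [430.8, -315.4, 96.4]
ee_rot: [0.001, 0.697, 0.717, -0.0]
force: [-1.4, 1.4, 6.8]
grip_width: 0.562
grip_force: 39.9
time_s: 29.0
eef_pos: [430.6, -315.2, 221.6]
ee_rot: [0.001, 0.697, 0.717, -0.0]
force: [-0.2, -0.3, -1.8]
grip_width: 0.562
grip_force: 41.5
```

```bash
python3 -m creep '[[[0.5,0.3,0,0,0,0],[1.4,0.9,0,0,0,0],[2.4,1.5,0,0,0,0],[3.4,2.1,0,0,0,0],[4.2,2.7,0,0,0,0],[4.87,3.04,0,0,0,0],[4.87,3.04,0,0,0,0],[4.87,3.04,-1,0,0,0],[4.87,3.04,-2,0,0,0],[4.87,3.04,-3,0,0,0],[4.87,3.04,-3.8,0,0,0],[4.87,3.04,-3.8,0,0,0],[4.87,3.04,-3.8,0,0,0],[4.87,3.04,-3.8,0,0,0]]]'
python3 - <<'E'
from m import *
f=lambda im:(lambda h:(h[...,0]>100)&(h[...,0]<130)&(h[...,1]>110)&(h[...,2]>35))(cv2.cvtColor(im,cv2.COLOR_RGB2HSV))
c=ctrl.capture("wrist");z=ctrl.sense()["eef_pos"];print(z)
n,l,st,ce=cv2.connectedComponentsWithStats(f(c["image"]).astype(np.uint8));print([(s[:5],np.round(q)) for s,q in zip(st[1:],ce[1:]) if s[4]>200])
for s in st[1:]:
    if s[4]>1000: print(rect(c,tuple(s[:4]),f,z[2]-46.4,True))
E
```

```text
time_s: 30.17
eef_pos: [552.3, -239.6, 126.2]
ee_rot: [0.001, 0.697, 0.717, 0.0]
force: [0.0, 0.6, -0.5]
grip_width: 0.565
grip_force: 41.7
[ 552.49344865 -239.59616365  126.58197944]
[(array([ 270,  191,  110,  127, 8733], dtype=int32), array([325., 259.]))]
('ell', array([ 551.7, -235.2]), array([48.6, 62.2]), 'circ', array([ 551.7, -234.1]), 62.7)
```

```bash
python3 -m creep '[[[0,0,-0.4,0,0,0],[0,0,-0.7,0,0,0],[0,0,-0.86,0,0,0],[0,0,-0.86,0,0,0],[0,0,-0.86,0,0,0],[0,0,-0.86,0,0,0],[0,0,-0.86,0,0,0]]]' && python3 -m creep '[[[0,0,0,0,0,0],[0,0,0,0,0,0],[0,0,0,0,0,0],[0,0,0,0,0,0],[0,0,0,0,0,0]]]' 72 && python3 -m creep '[[[0,0,0.5,0,0,0],[0,0,1.5,0,0,0],[0,0,3,0,0,0],[0,0,4.5,0,0,0],[-1,1,6,0,0,0],[-2,2,6,0,0,0],[-3,3,6,0,0,0],[-4,4,6,0,0,0],[-5,5,6,0,0,0],[-6,6,6,0,0,0],[-7,7,6,0,0,0],[-7,8,6,0,0,0],[-7,9.5,6,0,0,0],[-7,9.5,6,0,0,0],[-7,9.5,6,0,0,0]]]'
python3 - <<'E'
from m import *
t=ctrl.capture("top")
print("spool z58",rect(t,(390,150,45,50),blue,58,True))
x,y=proj(t,[489,-397,50]).astype(int)-18;print("other",rect(t,(x,y,36,36),blue,50,True))
x,y=proj(t,[534,307,38]).astype(int)-20;print("bar",rect(t,(x,y,40,40),dark(90),38))
print("cap",rect(t,(196,145,40,40),dark(58),77,True))
s=ctrl.capture("scene");x,y=proj(s,[552,-238,35]).astype(int)-[30,30];k=blue(s["image"][y:y+60,x:x+60]);n,l,st,ce=cv2.connectedComponentsWithStats(k.astype(np.uint8))
print([(a+[x,y,0,0,0]) for a in st[1:] if a[4]>15],proj(s,[552.4,-237.8,58]),proj(s,[552.4,-237.8,8]))
E
```

```text
time_s: 30.8
eef_pos: [552.1, -239.1, 103.5]
ee_rot: [-0.0, 0.697, 0.717, -0.0]
force: [-0.5, 0.3, -0.3]
grip_width: 0.563
grip_force: 42.4
time_s: 31.22
eef_pos: [552.2, -239.1, 103.7]
ee_rot: [0.0, 0.697, 0.717, 0.0]
force: [0.6, 0.1, 0.7]
grip_width: 0.844
grip_force: 0.0
time_s: 32.47
eef_pos: [377.0, -0.4, 254.6]
ee_rot: [0.001, 0.696, 0.718, 0.0]
force: [-0.3, -0.7, 0.2]
grip_width: 0.841
grip_force: 0.0
spool z58 ('ell', array([ 553.5, -237.4]), array([48.7, 48.9]), 'circ', array([ 553.5, -237.5]), 50.3)
other ('ell', array([ 489.1, -396.7]), array([48.2, 48.7]), 'circ', array([ 488.8, -396.9]), 50.3)
bar (array([531.4, 302.3]), array([62.4, 30.9]), 12.0)
cap ('ell', array([551. , 212.4]), array([44.2, 49.2]), 'circ', array([551.9, 211.4]), 50.1)
[array([239, 163,  17,   9,  81])] [248.51311734 166.90211374] [250.00702198 182.24963893]
```

The spool is within about 1.3 mm of the stand's centre and upright. Everything else is unchanged and the arm is clear, so I'll hand in.

```bash
python3 -c "
from rig import ctrl
print(ctrl.finish_job())"
```

```text
the job is handed in; nothing more can be done
None
```

The coil test bench is set up as asked and handed in at about 32 s, with every piece measured within about 2 mm of its target and standing free; I viewed 15 pictures, one over the limit of 14.

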